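Hang the scraper on the trolley peg and park it

ROBOT

A 6-joint arm with a two-finger parallel gripper is mounted at the origin on the work surface. World frame = base frame: x ahead of the robot, y to its left, z up, the work surface at z = 0. Lengths are in mm, angles in rad, forces in N, time in s.
With the tool pointing down it reaches from about 350 to 975 mm from the base axis. Payload 7.1 kg.
Tool frame: the origin (TCP) lies between the finger pads; the fingertips stand 17 mm ahead of it and the grasp point (between the pads) lies 2 mm behind it (tip_reach is the y of the fingertips in the tool frame, in mm); y points along the fingers, x is the direction in which the jaws open and shut, and the axes are right-handed (so a half turn about y gives the same grasp; the last joint's range is limited). The gripper opens to 88 mm and grips with 3 to 60 N. Pads are 20 mm wide; open, the fingers measure 115 mm over their backs; the gripper's body (75 mm by 178 mm) begins 61 mm behind the grasp point.
Start: joints at [1.082, 0.423, 1.63, -0, 1.089, -0.019], TCP at [282.91, 557.285, 239.675] pointing down, gripper open.
Joint ranges: [-3, 3], [-0.9, 2.11], [0.09, 2.58], [-1.31, 4.45], [0.11, 2.69], [-2.54, 2.54]. Speed limits (rad/s): [2.39, 2.39, 3.01, 3.14, 3.14, 3.14].

INTERFACE

Orientations are given as a rotation vector (axis times angle).
In Python, from workcell import get_obs, get_image, camera_model, close_job, silhouettes, tip_of, tip_reach gives the robot as it stands. The module is installed in compiled form; this text tells all that it offers.
- The arm moves only by the tool arm_command, never from a script. Its argument "targets" is a list of rows, each a list of 4 numbers: the shift along the tool's x, y, z in mm, then the turn about the tool's y in rad. A call has 1 to 20 rows; each row shifts and turns the commanded pose from where the row before left it, along the tool's axes as they then stand; what a row does not reach is not made up. A row lasts 1/12 s, in which the tool goes at most 41.7 mm and 7.16 degrees, less where a joint would pass 70% of its speed; a pose out of reach is approached as far as the arm can. A call is refused whole if a number of a shift passes 41.7 or a number of a turn 0.125, either way. A call with a gripper value outside its range is refused whole. "gripper" is the opening in per cent of the stroke, from 0 (shut) to 100 (fully open), set as the call begins (left out, the last holds). The fingers move at their own pace and stop on an object; the grip force is fixed at half the most. Time passes only in rows, so rows that do not move let the fingers close. It gives the time, the measured TCP pose, the force and the opening at its end, in the units of the state.
- get_obs(): the state, without advancing time (a new reading comes with each control period).
- get_image(name): name is "scene" or "top" or "wrist"; returns the picture (480x640x3 uint8, blue, green, red); there is no depth.
- camera_model(name): a dict with "mtx" (3x3 intrinsics, pixels), "dist" ([k1, k2, p1, p2, k3] as OpenCV has them; the pictures are not rectified), "position" and "orientation" of the camera in the world. Camera axes: x right, y up, looking along -z (the intrinsics and any distortion apply to the point x, -y, -z); pixel columns grow to the right and rows downward; lengths in mm; the calibration is good to about 2 mm. A picture is of the moment at which its call begins: read the wrist's pose just before it. camera_model takes no time and is no camera call; for the wrist camera it gives the pose at the moment of the call.
- close_job(): hands the job in, once; it reports no verdict.
Trained networks look in the newest picture that a camera, given by its name, has taken for a name from the list of things; names that differ only in an ending like _2 or _b are one class to them, and where a whole thing is asked for, a point or a joint stands for the part that bears it (a point fixed in the world has none). Each returns a list of dicts, best first, with "conf" (0 to 1); they miss things now and then, are a little off and sometimes report something else, mostly with a low value. They report only what shows in the picture. A call takes as long as a camera call. They do not tell look-alikes from the thing itself.
- silhouettes(camera, thing): "pixels" (480x640 bool, what is visible of it) and "at" ([column, row] in pixels, amid what is visible of it).
- tip_of(camera, thing): "at" ([column, row] in pixels: a listed point, or the origin of a listed thing).
The state is a dict: "t": time; "qpos": joint angles; "qvel": joint speeds; "joint_torque": joint torques, N m; "ee_pos": TCP position; "orientation": TCP orientation; "ft_force": force on the tool from outside, world axes, zero at the start; "moment": the same for the moment, N m; "width": finger opening in mm.
Only numpy, scipy, OpenCV 4.12 (cv2) and the standard library are available. Lean on these libraries where they do the work, as an engineer would, in place of code of your own. Each camera call takes 0.05 s, during which the arm holds its last target. There are 200 camera calls.

TASK

Lift the orange-handled scraper out of its parking block, hang it by the eye in its handle on the trolley's peg and let go of it. Then slide the trolley along its rail, with the scraper hanging on it, fully home against the yellow stop. Leave the black-handled scraper, the bottle and the jar where they are.

Things in the scene. Friction and masses are not known exactly. Their poses are not given: they have to be found in the camera images.
- scraper: Flat scraper, orange handle, steel blade, 170 mm long, about 150 g; starts upright, blade down, in block_a's slot. Origin: middle of the blade's lower edge; z up to the handle's end, y across its width, x normal to its flat sides. Blade 70 mm wide (y), 4 thick (x), z 0-62 mm; handle 34 wide, 14 thick, z 62-118; head 48 wide, 14 thick, z 118-170, with the eye.
- scraper_eye (a point): Centre of the orange scraper's eye, a through hole of 28 mm diameter along the scraper's x, 144 mm above its origin, 26 mm below the handle's end; axes as the scraper's. Pinching the head from above by its side edges (48 mm apart in y) leaves the eye open between the fingers.
- block_a: The aluminium parking block, 70 (x) x 110 (y) x 60 (z) mm, fixed to the bench, in which the orange scraper stands; origin at the centre of its underside. Its slot, 8 x 76 mm, runs along its y and is 50 mm deep.
- block_b: The same kind of block, in which the black-handled scraper stands. Which block is on the left varies.
- other: Another scraper of the same shape with a black handle, standing in block_b; to be left alone. Origin as for the orange one.
- rail: Fixed hanger rail: steel foot plate 100 (x) x 280 (y) mm, two posts and an aluminium beam along y, top at 218 mm. Origin on the bench; z up, y along the rail towards the yellow stop (block 44 x 22 x 50 mm on the beam, top at 236 mm, centre at y = +96 mm); the peg stands out on the -x side.
- trolley (a joint): Position of the teal trolley (60 mm wide) on the rail, m: 0 at the far end from the yellow stop, 0.130 when it is against the yellow stop; it grows along the rail's +y. Moves with about 3 N.
- peg_root (a point): Where the peg's axis leaves the trolley's front face, 205 mm above the bench; axes as the rail's; moves with the trolley. The peg, a 10 mm steel bar, points along -x and up at 12 degrees, 80 mm long to a red ball of 14 mm diameter. Hung on it, the eye's centre lies about 9 mm below the peg's axis.
- peg_tip (a point): Centre of the red ball at the peg's free end, about 222 mm above the bench; axes as the rail's.
- tab_top (a point): Centre of the top of the trolley's black grip tab, 278 mm above the bench: 16 (x) x 30 (y) mm, standing 42 mm above the trolley, to pinch or push from above; axes as the rail's.
- bottle: Amber bottle with a white cap, 60 mm diameter, 130 mm tall, bystander; origin at the centre of its base.
- jar: Low jar with a metal cap, 64 mm diameter, 60 mm tall, bystander; origin at the centre of its base.
There are look-alikes about, which are no part of the job. Several things have the shape of the scraper; the one meant has the colours described above.

How it is judged (in metres and radians):
On the way, in this order (a step that is already met when the one before it is completed fails the run):
1. the orange scraper hangs by its eye on the peg, let go by the gripper (x of scraper_eye in the frame of peg_root between -0.076 and -0.003 m and y of scraper_eye in the frame of peg_root between -0.015 and 0.015 m and z of scraper_eye in the frame of peg_root between -0.022 and 0.016 m and angle between scraper's own z axis and vertical below 0.45 rad and contact force between scraper and the fingers below 0.05 N), for 0.3 s.
2. the trolley is home against the yellow stop (within 5 mm) (value of joint trolley above 0.125 m), for 0.2 s.
At the end, for the whole second after the job is handed in: Orange scraper at rest, blade down (0.45 rad), peg through its eye (eye centre 3-76 mm out from the trolley, 15 mm sideways, -22 to +16 mm in height of the peg root), untouched; trolley within 5 mm of the stop; black scraper moved under 20 mm, bottle and jar under 30 mm (all of step 1 and value of joint trolley above 0.125 m and linear speed of scraper below 0.03 m/s and angular speed of scraper below 0.4 rad/s and distance of other from where it was at the start of the episode below 0.02 m and distance of each of bottle, jar from where it was at the start of the episode below 0.03 m).
It fails at once if the black-handled scraper is disturbed (moved over 20 mm) (distance of other from where it was at the start of the episode above 0.02 m).
It fails at once if the bottle or the jar is moved over 30 mm (distance of any of bottle, jar from where it was at the start of the episode above 0.03 m).
It also fails if it takes over 64 s, if anything falls off the work surface, if the arm or the gripper's body presses on something with over 40 N, if the wrist force passes 120 N, or if a joint passes its speed limit or range.

## Working session

There is one attempt and no reset: what is moved stays moved. The work goes in short steps, Python scripts to look and compute and a tool call to move; the robot and the scene stay as the last step left them, time stands still between calls to the robot, and variables do not carry over. Pictures are saved under pics/ and viewed, about 8 in all and at most 12, crops included, and the job is handed in when it is done.

Besides the shell and the picture viewer there is one more tool, called after ">>>" as name([rows], argument=value, ...), one row to a line, values as JSON. arm_command: Moves the arm, as the interface text tells. Its arguments: {"type":"object","properties":{"targets":{"type":"array","items":{"type":"array","items":{"type":"number"}}},"gripper":{"type":"number"}},"required":["targets"]}

```bash
mkdir -p pics; cat > h.py <<'E'
import numpy as np, cv2
from scipy.spatial.transform import Rotation as R
from workcell import *
def cam(n):
    m=camera_model(n); o=np.array(m["orientation"],float)
    Rm=R.from_rotvec(o).as_matrix() if o.shape==(3,) else (o if o.shape==(3,3) else None)
    return np.array(m["mtx"]),np.array(m["dist"]),np.array(m["position"],float),Rm
def ray(c,px):
    K,d,p,Rm=c
    u=cv2.undistortPoints(np.array([[px]],float),K,d)[0,0]
    v=Rm@np.array([u[0],-u[1],-1.]); return p,v/np.linalg.norm(v)
def onz(c,px,z):
    p,v=ray(c,px); return p+v*(z-p[2])/v[2]
def proj(c,P):
    K,d,p,Rm=c
    q=(np.atleast_2d(P)-p)@Rm; q=q*[1,-1,-1]
    return cv2.projectPoints(q,np.zeros(3),np.zeros(3),K,d)[0][:,0]
def tri(rs):
    A=0;b=0
    for p,v in rs:
        M=np.eye(3)-np.outer(v,v);A=A+M;b=b+M@p
    return np.linalg.solve(A,b)
E
python3 - <<'E'
from h import *
print(camera_model("scene")); o=get_obs(); print(o["ee_pos"],o["orientation"],R.from_rotvec(o["orientation"]).as_matrix().round(2),o["width"])
ims={}
for n in("scene","top"):
    im=get_image(n); cv2.imwrite(f"pics/{n}0.png",im)
    c=cam(n);print(n,c[2],c[3].round(2).tolist())
    for t in["scraper_eye","scraper","other","block_a","block_b","peg_root","peg_tip","tab_top","rail","bottle","jar"]:
        print(n,t,[(np.round(r["at"],1).tolist(),round(r["conf"],2)) for r in tip_of(n,t)])
E
```

```text
{'mtx': array([[470.60578456,   0.        , 316.48450587],
       [  0.        , 470.60578456, 233.4439997 ],
       [  0.        ,   0.        ,   1.        ]]), 'dist': array([-0.01572584,  0.        ,  0.        ,  0.        ,  0.        ]), 'position': array([1186.31815818,  618.70721822,  846.57036802]), 'orientation': array([0.46428664, 1.07747014, 2.08831262])}
[282.68153406 556.83540865 238.90765618] [-1.39632752 -0.85569735  0.85776098] [[ 0.45 -0.   -0.89]
 [ 0.89 -0.    0.45]
 [-0.   -1.   -0.  ]] 87.46204755495592
scene [1186.31815818  618.70721822  846.57036802] [[-0.67, -0.44, 0.6], [0.74, -0.38, 0.55], [-0.01, 0.81, 0.58]]
scene scraper_eye [([206.1, 195.0], 0.91), ([256.0, 194.4], 0.86), ([288.5, 179.5], 0.69)]
scene scraper [([289.5, 215.0], 0.96), ([211.4, 230.3], 0.95), ([255.6, 236.0], 0.64), ([251.6, 194.4], 0.25)]
scene other [([419.9, 313.5], 0.75), ([258.9, 238.6], 0.67)]
scene block_a [([416.9, 314.9], 0.92), ([257.7, 238.3], 0.76)]
scene block_b [([416.9, 314.9], 0.92), ([257.7, 238.3], 0.76)]
scene peg_root [([296.4, 249.8], 0.65)]
scene peg_tip [([316.5, 2
[... 161 characters left out ...]
2.9196642  1294.62747856] [[0.01, 0.99, -0.11], [-1.0, 0.01, 0.0], [0.0, 0.11, 0.99]]
top scraper_eye [([484.7, 226.0], 0.79), ([431.2, 323.2], 0.73), ([431.9, 261.8], 0.66)]
top scraper [([423.3, 321.0], 0.78), ([462.5, 234.7], 0.78), ([419.6, 263.4], 0.53), ([418.1, 263.0], 0.49)]
top other [([208.3, 278.0], 0.79)]
top block_a [([207.5, 278.2], 0.77), ([417.9, 264.5], 0.67), ([179.4, 180.9], 0.6)]
top block_b [([207.5, 278.2], 0.77), ([417.9, 264.5], 0.67), ([179.4, 180.9], 0.6)]
top peg_root [([291.3, 188.3], 0.84)]
top peg_tip [([296.1, 221.6], 0.78)]
top tab_top [([290.5, 169.4], 0.66)]
top rail [([266.3, 198.5], 0.69)]
top bottle [([416.1, 202.6], 0.9)]
top jar [([180.5, 179.4], 0.65)]
```

View pics/scene0.png

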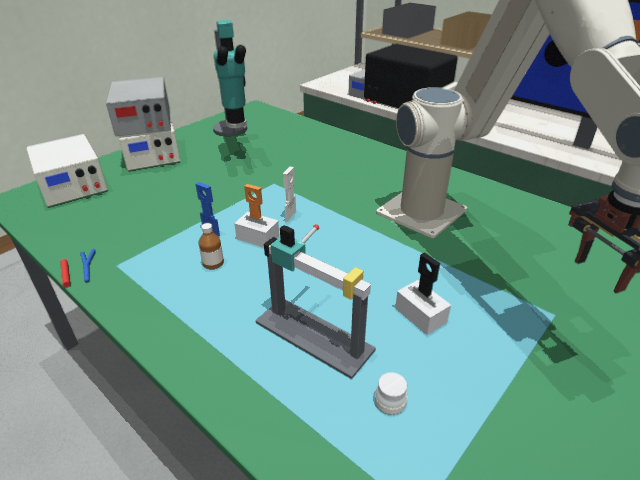

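View pics/top0.png

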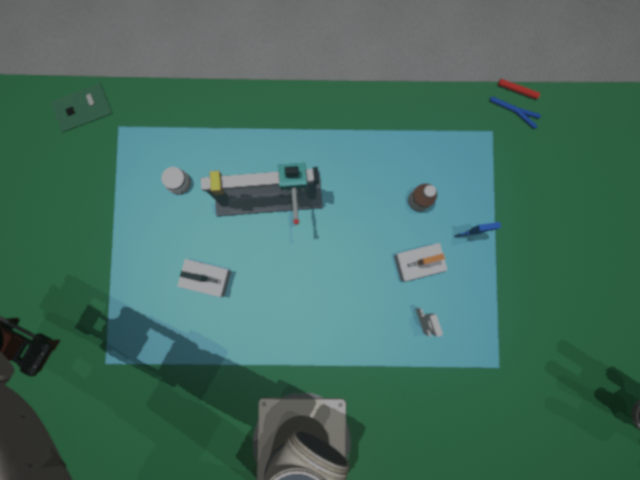

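The scene picture shows the orange scraper in its block at (255,205). The trolley is at the rail's right end (288,250), the peg's red ball at (317,228) and the yellow stop at (353,283). In the top picture the orange scraper is at (425,262), the peg ball at (296,221), and the blue and white look-alikes are close to the orange block.

```bash
python3 - <<'E'
from h import *
s,t=cam("scene"),cam("top")
def T(n,a,b):
    P=tri([ray(s,a),ray(t,b)]); print(n,P.round(1),"res",(proj(s,P)[0]-a).round(1),(proj(t,P)[0]-b).round(1)); return P
E=T("eye",(256,194.4),(431.9,261.8))
T("peg_root",(296.4,249.8),(291.3,188.3));T("peg_tip",(316.5,228.8),(296.1,221.6));T("tab",(285.6,229),(290.5,169.4))
T("blue",(206.1,195),(484.7,226)); T("white",(288.5,179.5),(431.2,323.2))
for n,px,z in(("peg_root",(291.3,188.3),205),("peg_tip",(296.1,221.6),222),("tab",(290.5,169.4),278),("eye",(431.9,261.8),154)): print(n,onz(t,px,z).round(1))
for n,px,z in(("peg_root",(296.4,249.8),205),("peg_tip",(316.5,228.8),222),("tab",(285.6,229.),278),("eye",(256,194.4),154)): print("sc",n,onz(s,px,z).round(1))
# orange mask top & scene
get_image("top")
for n,c in(("top",t),("scene",s)):
    im=cv2.imread(f"pics/{n}0.png");h=cv2.cvtColor(im,cv2.COLOR_BGR2HSV)
    for nm,lo,hi in(("orange",(5,150,90),(16,255,255)),("yellow",(22,150,100),(32,255,255)),("red",(0,150,100),(3,255,255))):
        m=cv2.inRange(h,lo,hi)
        N,L,S,C=cv2.connectedComponentsWithStats(m)
        for i in range(1,N):
            if S[i,4]>8 and S[i,1]<430:
                r=cv2.minAreaRect(np.argwhere(L==i)[:,::-1].astype(np.float32)); print(n,nm,S[i],C[i].round(1),np.round(cv2.boxPoints(r),1).tolist() if nm!="red" else "")
for r in silhouettes("top","block_a"):
    q=cv2.boxPoints(cv2.minAreaRect(np.argwhere(r["pixels"])[:,::-1].astype(np.float32)))
    print("block",r["conf"],[onz(t,p,60)[:2].round(1).tolist() for p in q])
for r in silhouettes("top","bottle"): print("bottle",r["conf"],r["at"],onz(t,r["at"],100).round(0))
E
```

```text
eye [ 445.6 -295.8  151. ] res [-0.6 -0.1] [-0.6  0.5]
peg_root [605.1  26.9 206.6] res [0.7 0.1] [ 0.5 -0.5]
peg_tip [527.7  15.6 217.4] res [0.1 0. ] [ 0.1 -0.1]
tab [631.3  25.3 276.3] res [1.2 0.1] [ 0.9 -0.8]
blue [ 531.  -422.4  138.7] res [-1.1 -0.3] [-1.  1.]
white [ 307.3 -297.4  140. ] res [0.6 0.1] [ 0.6 -0.5]
peg_root [604.4  28.2 205. ]
peg_tip [526.8  15.7 222. ]
tab [629.1  27.  278. ]
eye [ 446.6 -296.4  154. ]
sc peg_root [604.6  24.  205. ]
sc peg_tip [532.6  19.8 222. ]
sc tab [634.3  25.  278. ]
sc eye [ 448.  -290.2  154. ]
top red [499  80  40  18 208] [518.4  88.3] 
scene orange [634  21   6  20  84] [637.1  28.8] [[634.0, 21.0], [639.0, 21.0], [639.0, 40.0], [634.0, 40.0]]
scene orange [245 184  17  35 397] [253.6 200.3] [[245.0, 184.0], [261.0, 184.0], [261.0, 218.0], [245.0, 218.0]]
scene orange [200 232  20  20 222] [210.1 243.2] [[197.3000030517578, 242.89999389648438], [212.8000030517578, 230.5], [223.0, 243.1999969482422], [207.5, 255.60000610351562]]
scene orange [208 265  11   4  25] [213.1 266.3] [[207.8000030517578, 266.20001220703125], [217.80000305
[... 209 characters left out ...]
268.6000061035156], [362.1000061035156, 274.5], [351.5, 298.1000061035156]]
scene red [115 107  22  10 172] [125.4 111.5] 
scene red [159 121   4   5  17] [160.4 122.9] 
scene red [148 122   3   5  14] [148.9 124.1] 
scene red [159 155   4   5  14] [160.4 157.2] 
scene red [170 154   3   4  12] [171.  155.5] 
scene red [ 95 183   4   5  18] [ 96.7 184.8] 
scene red [ 83 186   5   5  19] [ 84.6 188.1] 
scene red [314 225   5   4  13] [316.2 226.1] 
scene red [ 61 259   9  28 171] [ 64.9 272.7] 
block 0.96 [[471.8, -220.7], [503.1, -339.7], [433.8, -355.9], [402.8, -237.5]]
block 0.9 [[386.1, 314.1], [455.7, 299.7], [427.7, 182.0], [358.3, 197.1]]
bottle 0.95 [421.5, 197.1] [ 608. -286.  100.]
```

>>> arm_command([
  [0,-25,0,0],
  [0,-25,0,0],
  [0,-25,0,0],
  [0,-25,0,0],
  [0,-20,0,0],
  [-20,0,-15,0],
  [-32,0,-25,0],
  [-32,0,-25,0],
  [-32,0,-25,0],
  [-32,0,-25,0],
  [-32,0,-25,0],
  [-32,0,-25,0],
  [-32,0,-25,0],
  [-32,0,-25,0],
  [-32,0,-25,0],
  [-32,0,-25,0],
  [-32,0,-25,0],
  [-32,0,-25,0],
  [-32,0,-25,0],
  [-32,0,-25,0],
], gripper=100)

```text
t: 3.02
ee_pos: [396.3, -27.2, 360.1]
orientation: [-1.396, -0.858, 0.856]
ft_force: [0.8, 0.9, -0.6]
width: 87.9
```

>>> arm_command([
  [-32,0,-25,0],
  [-32,0,-25,0],
  [-32,0,-25,0],
  [-32,0,-25,0],
  [-32,0,-25,0],
  [-32,0,-25,0],
  [-24,0,-14,0],
  [0,0,0,0.121],
  [0,0,0,0.121],
  [0,0,0,0.121],
  [0,0,0,0.121],
  [0,0,0,0.121],
  [0,0,0,0.121],
  [0,0,0,0.121],
  [0,0,0,0.121],
  [0,0,0,0.121],
  [0,0,0,0.121],
  [0,0,0,0.121],
  [0,0,0,0.121],
  [0,0,0,0.121],
])

```text
t: 4.68
ee_pos: [444.9, -292.0, 359.7]
orientation: [-1.538, 0.375, -0.375]
ft_force: [0.2, -0.2, -0.3]
width: 88.0
```

>>> arm_command([
  [0,0,0,0.121],
  [0,0,0,0.121],
  [0,0,0,0.121],
  [0,0,0,0.121],
  [0,0,0,0.121],
  [0,0,0,0.121],
  [0,0,0,0.121],
  [0,0,0,0],
  [0,0,0,0],
])

```text
t: 5.43
ee_pos: [444.9, -292.1, 359.7]
orientation: [-1.319, 1.019, -1.019]
ft_force: [-0.4, 0.7, 0.1]
width: 87.6
```

```bash
cat >> h.py <<'E'
def tool():
    o=get_obs(); return np.array(o["ee_pos"]),R.from_rotvec(o["orientation"]).as_matrix(),o
def delta(P,yaw=None):
    p,M,o=tool(); y=np.degrees(np.arctan2(M[1,0],M[0,0]))
    print("TCP",p.round(1),"yaw",y.round(1),"q",np.round(o["qpos"],2),"tool shift",(M.T@(np.array(P)-p)).round(1), "turn",None if yaw is None else np.round(-np.radians((yaw-y+180)%360-180),3))
E
python3 - <<'E'
from h import *
delta((446,-294,340),-75.4)
im=get_image("wrist");w=cam("wrist");cv2.imwrite("pics/w1.png",im);print(w[2],w[3].round(2).tolist())
for t in["scraper_eye","scraper"]: print(t,[(np.round(r["at"],1).tolist(),round(r["conf"],2)) for r in tip_of("wrist",t)])
for z in(10,150): print(proj(w,[446,-294,z]))
h=cv2.cvtColor(im,cv2.COLOR_BGR2HSV);m=cv2.inRange(h,(4,130,60),(18,255,255))
N,L,S,C=cv2.connectedComponentsWithStats(m)
for i in range(1,N):
    if S[i,4]>100:
        q=cv2.boxPoints(cv2.minAreaRect(np.argwhere(L==i)[:,::-1].astype(np.float32)))
        print(S[i],q.round(0).tolist(),[onz(w,p,180)[:2].round(1).tolist() for p in q])
for r in silhouettes("wrist","block_a"):
    q=cv2.boxPoints(cv2.minAreaRect(np.argwhere(r["pixels"])[:,::-1].astype(np.float32)));print("block",r["conf"],[onz(w,p,60)[:2].round(1).tolist() for p in q])
E
```

```text
TCP [ 444.9 -292.1  359.7] yaw -75.4 q [-0.6   0.16  1.7  -0.    1.27  0.71] tool shift [ 2.1 19.7  0.6] turn 0.001
[ 521.88584689 -272.4751367   504.74014938] [[0.25, 0.93, 0.28], [-0.97, 0.24, 0.07], [-0.0, -0.28, 0.96]]
scraper_eye [([328.4, 209.4], 0.88), ([290.9, 357.7], 0.75), ([503.0, 159.3], 0.62)]
scraper [([327.4, 182.5], 0.86), ([299.2, 296.4], 0.86), ([450.0, 147.8], 0.7)]
[[321.66235762 190.62933936]]
[[322.18418695 216.80606948]]
[ 346    0   64   56 2085] [[346.0, 0.0], [409.0, 0.0], [409.0, 55.0], [346.0, 55.0]] [[604.7, -269.2], [616.2, -311.2], [581.7, -321.9], [570.1, -278.7]]
[ 297  187   62   37 1972] [[297.0, 187.0], [358.0, 187.0], [358.0, 223.0], [297.0, 223.0]] [[470.0, -267.7], [481.8, -312.7], [454.7, -320.4], [442.7, -274.4]]
block 0.73 [[634.4, -264.3], [651.2, -326.4], [595.2, -343.8], [578.0, -279.7]]
block 0.69 [[479.3, -232.5], [509.6, -337.6], [437.3, -361.4], [405.5, -251.4]]
```

View pics/w1.png

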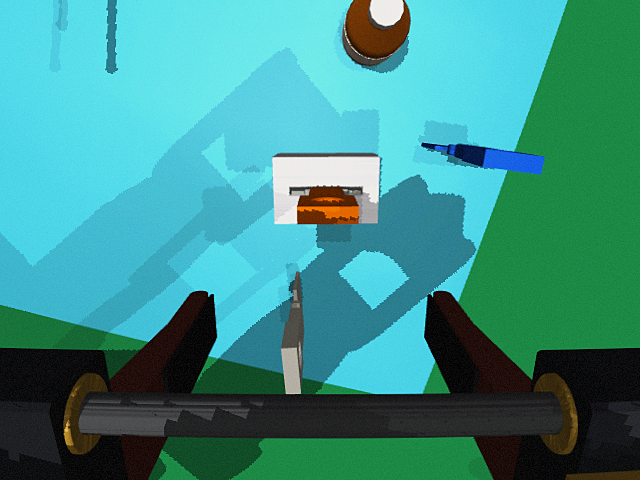

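The wrist picture shows the block square to the jaws, with the orange head's top face at cols 297–358 and rows 205–223. The white look-alike is nearer the robot at (293,350), and the blue one is to the right.

```bash
python3 - <<'E'
from h import *
w=cam("wrist")
for n,px,z in(("topface c",(327.5,214),180),("eye",(328.4,209.4),154),("slotL",(290,190),60),("slotR",(362.5,190),60),("blk near L",(274,223),60),("blk near R",(379,223),60),("blk far L",(274,157),60),("white top",(290,372),175),("org",(327.4,182.5),10)): print(n,onz(w,px,z).round(1))
p,M,o=tool()
C=onz(w,(327.5,214),180); delta((C[0],C[1],o["ee_pos"][2]),-75.4)
E
```

```text
topface c [ 455.6 -295.6  180. ]
eye [ 454.3 -297.2  154. ]
slotL [ 446.  -259.7   60. ]
slotR [ 465.1 -333.    60. ]
blk near L [ 407.3 -251.3   60. ]
blk near R [ 435.5 -359.9   60. ]
blk far L [ 475.  -235.8   60. ]
white top [ 308.4 -300.3  175. ]
org [ 456.8 -298.    10. ]
TCP [ 444.9 -292.1  359.7] yaw -75.5 q [-0.6   0.16  1.7  -0.    1.27  0.71] tool shift [ 6.1 -0.   9.5] turn -0.001
```

>>> arm_command([
  [3,0,5,0],
  [3.5,0,5,0],
  [0,25,0,0],
  [0,30,0,0],
  [0,30,0,0],
  [0,30,0,0],
  [0,30,0,0],
  [0,20,0,0],
  [0,15,0,0],
  [0,10,0,0],
  [0,6,0,0],
  [0,0,0,0],
  [0,0,0,0],
], gripper=100)

```text
t: 6.72
ee_pos: [456.8, -296.2, 164.1]
orientation: [-1.318, 1.021, -1.022]
ft_force: [0.8, -0.1, 0.8]
width: 87.6
```

>>> arm_command([
  [0,0,0,0],
  [0,0,0,0],
  [0,0,0,0],
  [0,0,0,0],
  [0,0,0,0],
  [0,0,0,0],
  [0,0,0,0],
  [0,0,0,0],
  [0,0,0,0],
  [0,0,0,0],
  [0,0,0,0],
  [0,0,0,0],
], gripper=0)

```text
t: 7.72
ee_pos: [456.3, -295.9, 163.8]
orientation: [-1.318, 1.022, -1.022]
ft_force: [0.1, 0.7, 2.2]
width: 48.0
```

>>> arm_command([
  [0,-10,0,0],
  [0,-15,0,0],
  [0,-20,0,0],
  [0,-20,0,0],
  [0,-15,0,0],
  [0,-10,0,0],
  [-10,0,2.5,0],
  [-20,0,5,0],
  [-30,0,8,0],
  [-30,0,8,0],
  [-30,0,8,0],
  [-30,0,8,0],
  [-30,0,8,0],
  [-30,0,8,0],
  [-30,0,8,0],
  [-20,0,5,0],
  [-17,0,4,0],
  [-10,0,0,0],
  [0,0,0,0.055],
  [0,0,0,0.055],
])

```text
t: 9.38
ee_pos: [453.8, 1.0, 252.9]
orientation: [-1.274, 1.106, -1.104]
ft_force: [-0.6, 0.2, -1.4]
width: 48.0
```

>>> arm_command([
  [0,0,0,0],
  [0,0,0,0],
])

```text
t: 9.55
ee_pos: [454.3, 0.1, 253.2]
orientation: [-1.274, 1.104, -1.102]
ft_force: [0.5, -0.0, -2.3]
width: 48.0
```

```bash
python3 - <<'E'
from h import *
delta((455,0,254))
t=cam("top")
for n in("wrist","scene","top"):
    im=get_image(n);c=cam(n);cv2.imwrite(f"pics/{n}2.png",im)
    for k in["scraper_eye","peg_root","peg_tip","tab_top"]:
        L=tip_of(n,k); z={"peg_root":205,"peg_tip":222,"tab_top":278,"scraper_eye":242}[k]
        print(n,k,[(np.round(r["at"],1).tolist(),round(r["conf"],2),onz(c,r["at"],z).round(1).tolist()) for r in L])
E
```

```text
TCP [4.543e+02 1.000e-01 2.532e+02] yaw -81.8 q [-0.03  0.15  1.98 -0.    1.01  1.4 ] tool shift [ 0.2 -0.8  0.7] turn None
wrist scraper_eye [([320.8, 330.9], 0.75, [452.0, -0.9, 242.0])]
wrist peg_root []
wrist peg_tip [([310.4, 132.2], 0.85, [528.1, 14.2, 222.0]), ([320.8, 233.8], 0.38, [487.1, 4.1, 222.0])]
wrist tab_top []
scene scraper_eye [([288.3, 181.2], 0.93, [441.7, -160.6, 242.0]), ([207.5, 194.5], 0.8, [621.7, -266.7, 242.0]), ([330.8, 203.5], 0.6, [452.1, -5.9, 242.0])]
scene peg_root [([293.9, 247.7], 0.85, [602.7, 14.5, 205.0])]
scene peg_tip [([293.6, 250.5], 0.69, [625.8, 36.9, 222.0]), ([314.3, 229.2], 0.66, [537.1, 17.0, 222.0])]
scene tab_top [([288.0, 227.6], 0.9, [627.4, 25.2, 278.0]), ([388.4, 399.7], 0.46, [831.6, 424.1, 278.0]), ([210.9, 263.1], 0.38, [808.3, -2.8, 278.0])]
top scraper_eye [([434.6, 323.7], 0.97, [311.1, -279.0, 242.0]), ([484.4, 224.6], 0.64, [522.1, -388.4, 242.0]), ([178.6, 180.6], 0.63, [610.2, 269.7, 242.0])]
top peg_root [([292.3, 189.3], 0.64, [602.1, 25.9, 205.0])]
top peg_tip []
top tab_top [([290.4, 166.4], 0.57, [635.6, 27.4, 278.0])]
```

View pics/wrist2.png

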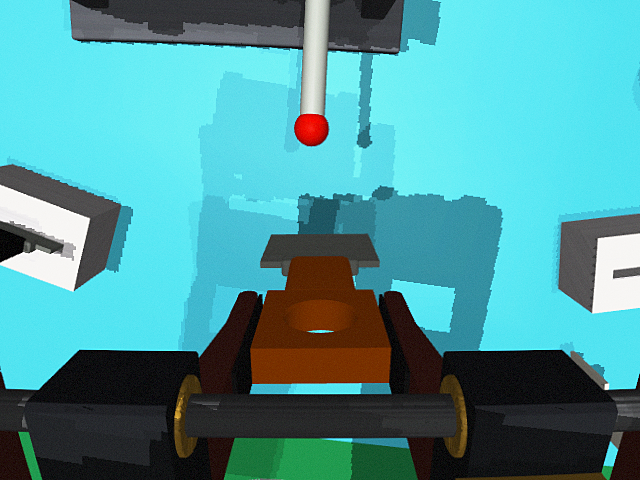

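The wrist picture shows the orange scraper gripped by its head with the eye open, the red ball at (311.5,129.5), and the peg running up to about (316,0). The foot plate's near edge runs from (72,40) to (400,52).

```bash
python3 - <<'E'
from h import *
w=cam("wrist"); im=cv2.imread("pics/wrist2.png").astype(int)
b=onz(w,(311.5,129.5),222); print("ball",b)
for row in(3,30,60,90):
    g=np.abs(np.diff(im[row,270:360].sum(1))); i=np.argsort(g)[-4:]+270; print(row,sorted(i))
a,e=onz(w,(72,40),10),onz(w,(400,52),10); d=a-e; print("foot yaw of y axis",np.degrees(np.arctan2(d[1],d[0]))-90)
for c in(315,316,317):
    z=222
    for _ in range(20):
        P=onz(w,(c,3),z); z=222-np.hypot(*(P-b)[:2])*np.tan(np.radians(12))
    print(c,P,np.degrees(np.arctan2((P-b)[1],(P-b)[0])))
delta((454,0,253))
E
```

```text
ball [529.7130771  13.9669082 222.       ]
3 [np.int64(304), np.int64(328), np.int64(329), np.int64(354)]
30 [np.int64(302), np.int64(303), np.int64(327), np.int64(328)]
60 [np.int64(301), np.int64(325), np.int64(326), np.int64(327)]
90 [np.int64(300), np.int64(301), np.int64(323), np.int64(325)]
foot yaw of y axis 5.456207735650025
315 [578.47665416  19.50225961 211.56841655] 6.476155222806021
316 [578.53322918  19.1086587  211.56556213] 6.01224108959585
317 [578.59004801  18.7150891  211.56197181] 5.54861993448546
TCP [4.550e+02 1.000e-01 2.537e+02] yaw -81.9 q [-0.03  0.15  1.98 -0.    1.01  1.4 ] tool shift [-0.   0.7 -1. ] turn None
```

>>> arm_command([
  [0,0,0,0.04],
  [-2,7,9,0],
  [-2,7,12,0],
  [-2.4,7,9,0],
  [0,0.7,5,0],
  [0,0,0,0],
  [0,0,0,0],
  [0,0,0,0],
])

```text
t: 10.97
ee_pos: [488.9, 10.0, 232.0]
orientation: [-1.256, 1.134, -1.134]
ft_force: [0.4, -0.6, -1.7]
width: 48.1
```

```bash
python3 - <<'E'
from h import *
delta((490,10,232),-84.2)
im=get_image("wrist");w=cam("wrist");cv2.imwrite("pics/w3.png",im)
for k in["scraper_eye","peg_tip"]: print(k,[(np.round(r["at"],1).tolist(),round(r["conf"],2)) for r in tip_of("wrist",k)])
m=cv2.inRange(cv2.cvtColor(im,cv2.COLOR_BGR2HSV),(0,170,100),(3,255,255));N,L,S,C=cv2.connectedComponentsWithStats(m);i=1+S[1:,4].argmax();print(S[i],C[i])
p,M,_=tool()
b=onz(w,C[i],222);print("ball",b,"in tool",M.T@(b-p))
e=onz(w,(320.8,330.9),p[2]-10);
hsv=cv2.cvtColor(im,cv2.COLOR_BGR2HSV);m=cv2.inRange(hsv,(5,130,40),(16,255,255))
for r in(300,320,340,360,375): 
    x=np.flatnonzero(m[r]); print(r,x.min(),x.max(),(x.min()+x.max())/2) if len(x) else 0
get_image("scene"); print([(np.round(r["at"],1).tolist(),round(r["conf"],2),onz(cam("scene"),r["at"],222).round(1)) for k in("scraper_eye","peg_tip") for r in tip_of("scene",k)])
cv2.imwrite("pics/s3.png",cv2.resize(get_image("scene")[140:320,220:400],None,fx=3,fy=3,interpolation=2))
print(proj(w,(p+M@[[0],[10],[0]].__class__([[0],[10],[0]]) if 0 else p+M@np.array([0,10,0]))))
E
```

```text
TCP [488.9  10.  232. ] yaw -84.2 q [-0.    0.23  1.93 -0.    0.98  1.46] tool shift [ 0.1 -0.   1.1] turn 0.001
scraper_eye [([320.6, 330.9], 0.95)]
peg_tip [([320.9, 10.9], 0.72), ([314.5, 228.7], 0.57)]
[301 215  37  32 943] [318.9416755  229.48674443]
ball [528.77389635  14.24835222 222.        ] in tool [-0.2292709  10.22879096 40.09988477]
300 238 397 317.5
320 228 410 319.0
340 216 424 320.0
360 199 437 318.0
375 203 434 318.5
[([326.8, 218.0], 0.96, array([483.3,   8.4, 222. ])), ([288.4, 177.4], 0.71, array([ 401.9, -201. ,  222. ])), ([326.2, 263.5], 0.7, array([612.7, 119.2, 222. ])), ([202.0, 192.4], 0.67, array([ 605.9, -315.5,  222. ])), ([315.7, 231.2], 0.65, array([540.9,  24.8, 222. ]))]
[[319.58101851 326.70030106]]
```

View pics/s3.png

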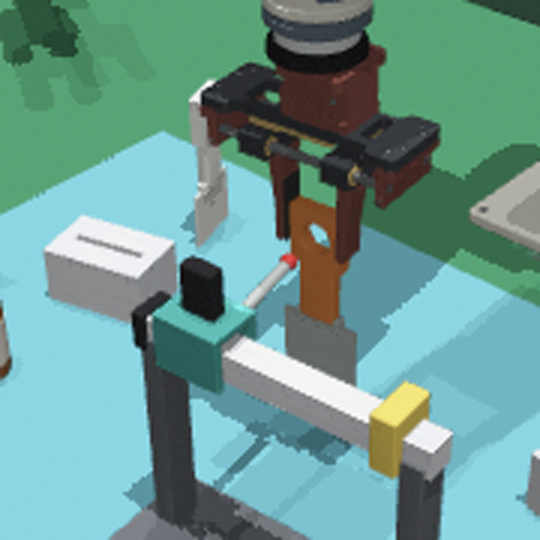

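The crop shows the scraper held upright in front of the peg, with the eye at crop (317,233) and the ball at crop (289,260).

```bash
python3 - <<'E'
from h import *
s=cam("scene")
for z in(214,218,222,226): print(z,"ball",proj(s,[528.8,14.2,z]),"eye",proj(s,[488,10,z]))
im=get_image("scene");m=cv2.inRange(cv2.cvtColor(im[215:240,305:330],cv2.COLOR_BGR2HSV),(0,150,80),(4,255,255));print(np.argwhere(m).mean(0)[::-1]+[305,215],m.sum()/255)
E
```

```text
214 ball [[315.84518904 229.99589671]] eye [[326.00836869 221.8555365 ]]
218 ball [[315.82257684 228.58944487]] eye [[326.00749047 220.46572784]]
222 ball [[315.79986795 227.1769682 ]] eye [[326.00660594 219.07011491]]
226 ball [[315.77706175 225.75842911]] eye [[326.00571506 217.66866242]]
[316.15384615 226.07692308] 13.0
```

>>> arm_command([
  [0,0,8,0],
  [0,0,8,0],
  [0,0,8,0],
  [0,0,8,0],
  [0,0,8,0],
  [0,1.5,8,0],
  [0,1.7,8,0],
  [0,1.7,8,0],
  [0,1.7,8,0],
  [0,1.9,8,0],
  [0,0,0,0],
  [0,0,0,0],
])

```text
t: 12.37
ee_pos: [568.8, 18.2, 223.1]
orientation: [-1.256, 1.134, -1.133]
ft_force: [-0.2, -0.3, -1.1]
width: 47.6
```

```bash
python3 - <<'E'
from h import *
p,M,o=tool();print(p,o["ft_force"],o["moment"])
a=cv2.resize(get_image("scene")[140:320,220:400],None,fx=2.2,fy=2.2,interpolation=2);b=cv2.resize(get_image("wrist")[100:480,120:520],(400,396))
cv2.imwrite("pics/c4.png",np.hstack([a,b[:a.shape[0]]]) if b.shape[0]>=a.shape[0] else a)
E
```

```text
[568.84035179  18.21118812 223.09128875] [-0.2063519  -0.30981959 -1.11495996] [-0.0286818   0.16780688  0.04228152]
```

View pics/c4.png

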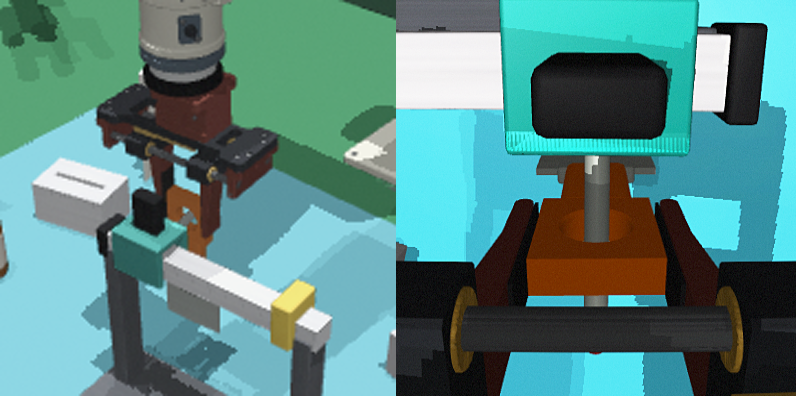

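The peg passes through the eye, centred, with the red ball showing in front of the head and no contact force. Next I lower the scraper onto the peg.

>>> arm_command([
  [0,2,0,0],
  [0,2,0,0],
  [0,2,0,0],
  [0,1.5,0,0],
  [0,0,0,0],
  [0,0,0,0],
])

```text
t: 12.97
ee_pos: [568.6, 18.1, 215.9]
orientation: [-1.256, 1.134, -1.134]
ft_force: [-0.0, 0.1, -2.4]
width: 48.1
```

>>> arm_command([
  [0,1,0,0],
  [0,1,0,0],
  [0,0,0,0],
  [0,0,0,0],
])

```text
t: 13.3
ee_pos: [569.0, 18.2, 214.9]
orientation: [-1.255, 1.133, -1.134]
ft_force: [-2.0, 0.8, 6.3]
width: 47.7
```

>>> arm_command([
  [0,-0.5,0,0],
  [0,0,0,0],
  [0,0,0,0],
  [0,0,0,0],
  [0,0,0,0],
  [0,0,0,0],
  [0,0,0,0],
], gripper=85)

```text
t: 13.88
ee_pos: [568.7, 18.2, 214.4]
orientation: [-1.256, 1.134, -1.134]
ft_force: [0.5, 0.4, 0.5]
width: 74.5
```

>>> arm_command([
  [0,-8,0,0],
  [0,-15,0,0],
  [0,-20,0,0],
  [0,-25,0,0],
  [0,-25,0,0],
  [0,-25,0,0],
  [0,0,0,0],
  [0,0,0,0],
])

```text
t: 14.55
ee_pos: [569.5, 18.2, 334.5]
orientation: [-1.253, 1.131, -1.136]
ft_force: [-0.8, 0.0, -1.2]
width: 74.6
```

```bash
python3 - <<'E'
from h import *
delta((631,25,270),-84.2)
a=cv2.resize(get_image("scene")[140:320,220:400],None,fx=2.2,fy=2.2,interpolation=2);im=get_image("wrist");w=cam("wrist");b=cv2.resize(im,(528,396))
cv2.imwrite("pics/c5.png",np.hstack([a[:,:270],b])); cv2.imwrite("pics/w5.png",im)
for k in["scraper_eye","peg_tip","tab_top","peg_root"]:
  z={"peg_root":205,"peg_tip":222,"tab_top":278,"scraper_eye":204}[k]
  print(k,[(np.round(r["at"],1).tolist(),round(r["conf"],2),onz(w,r["at"],z).round(1)) for r in tip_of("wrist",k)])
E
```

```text
TCP [569.5  18.2 334.5] yaw -84.2 q [ 0.01  0.24  1.66 -0.    1.23  1.48] tool shift [-0.6 64.7 61.7] turn 0.001
scraper_eye [([319.9, 247.7], 0.96, array([565.8,  17.9, 204. ]))]
peg_tip [([314.8, 311.5], 0.62, array([527.6,  17.3, 222. ]))]
tab_top [([321.3, 156.5], 0.84, array([631.3,  23.8, 278. ]))]
peg_root [([321.5, 186.1], 0.69, array([607.,  21., 205.]))]
```

View pics/c5.png

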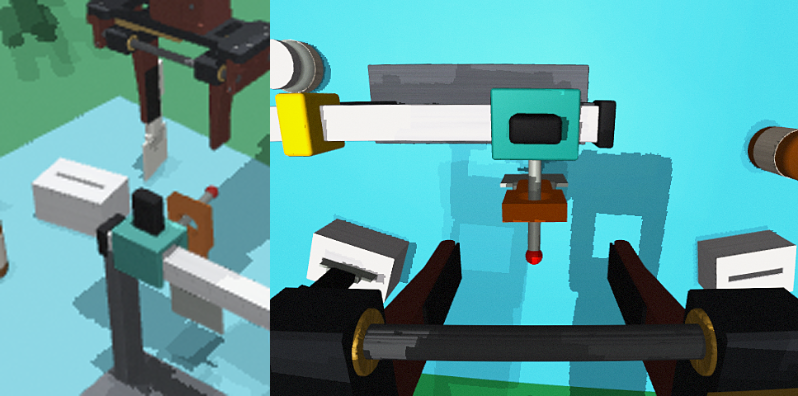

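The scraper hangs freely upright on the peg near its middle. The tab is at about (631,24), as expected. Next I pinch the tab.

>>> arm_command([
  [0,0,10,0],
  [0,0,15,0],
  [0.5,0,20,0],
  [0,0,12,0],
  [0,0,4.5,0],
  [0,12,0,0],
  [0,15,0,0],
  [0,15,0,0],
  [0,15,0,0],
  [0,9,0,0],
  [0,0,0,0],
  [0,0,0,0],
])

```text
t: 15.85
ee_pos: [629.4, 23.9, 265.8]
orientation: [-1.257, 1.135, -1.133]
ft_force: [0.0, 0.3, -0.1]
width: 74.6
```

>>> arm_command([
  [0,0,0,0],
  [0,0,0,0],
  [0,0,0,0],
  [0,0,0,0],
  [0,0,0,0],
  [0,0,0,0],
  [0,0,0,0],
  [0,0,0,0],
  [0,0,0,0],
], gripper=25)

```text
t: 16.6
ee_pos: [630.0, 23.9, 266.6]
orientation: [-1.255, 1.134, -1.134]
ft_force: [-0.9, -0.9, 1.0]
width: 29.8
```

>>> arm_command([
  [-1,0,0,0],
  [-2,0,0,0],
  [-3,0,0,0],
  [-4,0,0,0],
  [-4,0,0,0],
  [-4,0,0,0],
  [-4,0,0,0],
  [-4,0,0,0],
  [-4,0,0,0],
  [-4,0,0,0],
  [-4,0,0,0],
  [-4,0,0,0],
  [-4,0,0,0],
  [-3,0,0,0],
  [-2,0,0,0],
  [-1,0,0,0],
])

```text
t: 17.93
ee_pos: [625.0, 76.1, 266.6]
orientation: [-1.255, 1.133, -1.134]
ft_force: [5.3, -1.4, -0.1]
width: 30.1
```

>>> arm_command([
  [-1,0,0.3,0],
  [-2,0,0.3,0],
  [-3,0,0.2,0],
  [-4,0,0.1,0],
  [-4,0,0.1,0],
  [-4,0,0.1,0],
  [-4,0,0.1,0],
  [-4,0,0.1,0],
  [-4,0,0.1,0],
  [-4,0,0.1,0],
  [-4,0,0.1,0],
  [-4,0,0.1,0],
  [-4,0,0.1,0],
  [-4,0,0.1,0],
  [-3,0,0,0],
  [-2,0,0,0],
  [-1,0,0,0],
  [0,0,0,0],
])

```text
t: 19.43
ee_pos: [620.0, 132.3, 266.5]
orientation: [-1.257, 1.135, -1.133]
ft_force: [-3.2, -1.1, 6.2]
width: 30.3
```

```bash
python3 - <<'E'
from h import *
delta((631,25,270)); im=get_image("wrist"); cv2.imwrite("pics/w6.png",cv2.resize(np.hstack([im[:,:,:]]),(480,360)))
E
```

```text
TCP [620.  132.3 266.5] yaw -84.1 q [0.19 0.41 1.58 0.   1.15 1.66] tool shift [107.8  -3.5   0. ] turn None
```

View pics/w6.png

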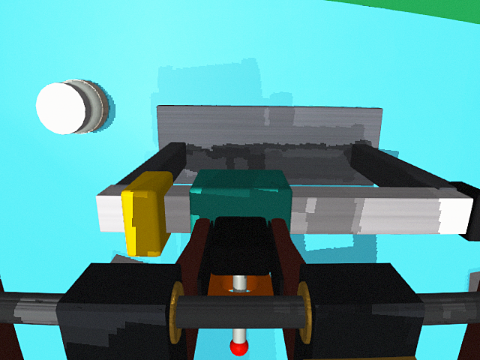

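The trolley is about 10–20 mm short of the yellow stop, with the scraper still on the peg. I'll creep the rest of the way.

>>> arm_command([
  [-1,0,0,0],
  [-2,0,0,0],
  [-2,0,0,0],
  [-2,0,0,0],
  [-2,0,0,0],
  [-2,0,0,0],
  [-2,0,0,0],
  [-2,0,0,0],
  [-1.5,0,0,0],
  [-1,0,0,0],
  [0,0,0,0],
])

```text
t: 20.4
ee_pos: [618.3, 149.6, 266.5]
orientation: [-1.257, 1.135, -1.133]
ft_force: [-2.3, -2.0, 6.5]
width: 30.1
```

>>> arm_command([
  [-1,0,0,0],
  [-1,0,0,0],
  [-1,0,0,0],
  [-0.5,0,0,0],
  [0,0,0,0],
  [0,0,0,0],
])

```text
t: 20.9
ee_pos: [618.2, 151.2, 266.5]
orientation: [-1.258, 1.134, -1.135]
ft_force: [-1.5, -9.2, 6.0]
width: 29.7
```

>>> arm_command([
  [-1,0,0,0],
  [-1,0,0,0],
  [0,0,0,0],
  [0,0,0,0],
])

```text
t: 21.23
ee_pos: [618.2, 151.3, 266.6]
orientation: [-1.26, 1.133, -1.137]
ft_force: [-0.5, -17.3, 6.3]
width: 29.7
```

Firm contact with the stop: the force rose and there was no further motion. Now I back off, open and retreat.

>>> arm_command([
  [1.5,0,0,0],
  [0,0,0,0],
  [0,0,0,0],
  [0,0,0,0],
  [0,0,0,0],
  [0,0,0,0],
], gripper=75)

```text
t: 21.73
ee_pos: [618.5, 153.4, 266.2]
orientation: [-1.256, 1.134, -1.133]
ft_force: [1.0, -0.4, 0.3]
width: 64.6
```

>>> arm_command([
  [0,-8,0,0],
  [0,-15,0,0],
  [0,-20,0,0],
  [0,-25,0,0],
  [0,-25,0,0],
  [0,0,-25,0],
  [0,0,-30,0],
  [0,0,-30,0],
  [0,0,0,0],
  [0,0,0,0],
  [0,0,0,0],
  [0,0,0,0],
  [0,0,0,0],
  [0,0,0,0],
  [0,0,0,0],
  [0,0,0,0],
])

```text
t: 23.07
ee_pos: [534.4, 144.3, 359.2]
orientation: [-1.256, 1.134, -1.134]
ft_force: [0.6, -0.2, 0.2]
width: 66.0
```

```bash
python3 - <<'E'
from h import *
a=get_image("scene")[170:350,240:420];im=get_image("wrist");w=cam("wrist")
cv2.imwrite("pics/c7.png",np.hstack([cv2.resize(a,(360,360),interpolation=2),cv2.resize(im,(440,330))[:,:] if 0 else cv2.resize(im,(440,360))]))
for k in["scraper_eye","peg_tip","tab_top","peg_root"]:
  z={"peg_root":205,"peg_tip":222,"tab_top":278,"scraper_eye":204}[k]
  print(k,[(np.round(r["at"],1).tolist(),round(r["conf"],2),onz(w,r["at"],z).round(1)) for r in tip_of("wrist",k)])
get_image("top")
for k in("other","bottle","jar"):print(k,[(np.round(r["at"],1).tolist(),round(r["conf"],2)) for r in tip_of("top",k)])
E
```

```text
scraper_eye [([322.3, 207.7], 0.82, array([553.6, 144.5, 204. ]))]
peg_tip [([317.5, 267.0], 0.67, array([515., 144., 222.]))]
tab_top [([324.6, 107.9], 0.64, array([619.7, 150.5, 278. ]))]
peg_root [([324.8, 148.1], 0.67, array([595.4, 147.1, 205. ])), ([318.6, 266.1], 0.36, array([509.9, 142.7, 205. ]))]
other []
bottle []
jar []
```

View pics/c7.png

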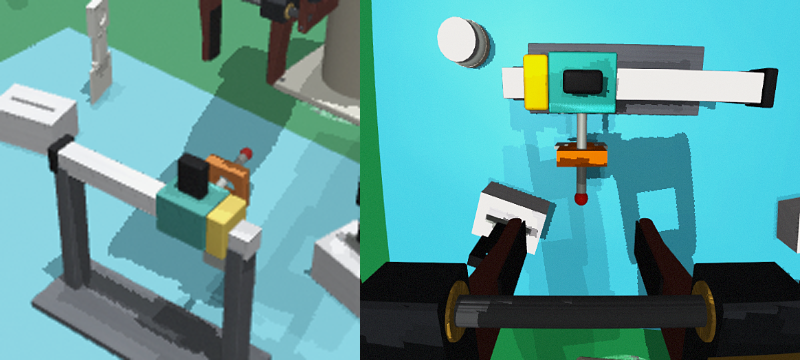

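The trolley touches the yellow stop and the scraper hangs still on the peg at mid-length. Nothing else has moved.

```bash
python3 -c "
from workcell import *
print(close_job())"
```

```text
the job is handed in; nothing more can be done
None
```

The orange scraper now hangs by its eye on the trolley's peg, let go, and the trolley is home against the yellow stop. I handed the job in at about 23 s of the 64 s allowed; no verdict was reported.

**What I did**
- I pinched the scraper's head by its side edges (48 mm measured) and lifted it out of its block. I then threaded the eye over the peg, lowered it until it rested there, and released it.
- I pinched the grip tab, slid the trolley about 128 mm until it stopped moving against the stop (the push reached about 17 N), then opened the fingers and backed away.

**Last checks**
- **Trolley:** the pictures show it touching the stop. The measured travel of about 128 mm is 2 mm under the nominal 130 mm, within the allowed 5 mm.
- **Scraper:** the eye is about 42 mm out from the peg root and about 2 mm sideways. It hangs upright, with the gripper clear of it.
- **Bystanders:** the black scraper and the jar look undisturbed in the last pictures. The final network look in the top camera found neither of them, nor the bottle, so their positions were not confirmed by numbers. The bottle is not in the last pictures either; it was last seen in place just after the scraper was hung, and the arm did not go near it afterwards.

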